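# Clamp a board panel in the tester with its swing latch

### The job

Close the raised pressure frame of the board tester down onto the green panel. Then press the latch's black paddle down until the frame bottoms against its springs and, keeping it down, swing the paddle anticlockwise (seen from above) as far as it goes, so that the steel tongue is fully home under the yellow keeper and holds the frame down by itself when you let go. Press firmly but never with brute force (15 to 20 N is enough), and leave the screwdriver, the bottle and the tray where they are.

Things in the scene. Friction and masses are not known exactly. Their poses are not given: they have to be found in the camera images.
- fixture: The board tester, fixed on the table: clear acrylic box 270 (x) x 260 (y) x 60 mm high. Origin: centre of its underside; z up; its -x side is the front (latch, keeper), the hinge is at its +x side. The green panel lies on a white nest in the middle that floats on springs, 4 mm of travel (14 N at the top, 22 N when down, acting 90 mm from the hinge).
- hinge (a point): Point on the frame's hinge axis, in the middle of its width; fixed to the fixture, at (100, 0, 83) mm in its frame. The hinge axis runs along the fixture's y. Same axes as the fixture.
- frame (a joint): Hinge angle (rad) of the pressure frame (aluminium, clear pane, 160 mm hinge to front edge, 220 wide, 10 thick, about 0.22 kg): 0 = pressed right down, level, at its stop; about 0.044 = resting shut on the sprung panel; up to 1.3 = raised. The hinge is stiff (0.3 N m of friction): the frame stays where it is left and must be pushed down.
- frame_edge (a point): Point on the upper face of the frame's front rail, away from the latch, where one can push: 148 mm from the hinge axis, 75 mm to the -y side of the middle, 5 mm above the hinge plane. Moves with the frame; its axes are the fixture's, turned with the frame (x along the frame towards the hinge, z out of its upper face).
- latch (a joint): Angle (rad) of the swing latch about an upright pivot on the frame's front rail: 0 = open, 1.22 = its stop, with the tongue fully home under the keeper. It grows anticlockwise seen from above. It stays where it is left (0.06 N m of friction). At 0 the tongue points 110 degrees anticlockwise of the fixture's x axis.
- latch_pivot (a point): Point on the latch's pivot axis, level with the paddle's top: 148 mm from the hinge, 50 mm to the +y side of the middle, 33 mm above the hinge plane. Turns with the latch: x along the steel tongue (14 wide, 6 thick, tip 48 mm from the pivot), y along the handle, z out of the frame. With the latch at its stop, x and y point along the fixture's -x and -y.
- latch_pad (a point): Where one presses: centre of the black paddle's free top face, at (12.5, 55, 0) mm from latch_pivot along its axes; same axes. The free face is 42 mm long (34 to 76 mm from the pivot along y) and 35 wide (-5 to 30 mm along x). On its -x side, the way it must be swung, stands an upright red fin 42 long, 9 thick, 16 high to push against.
- keeper_lip (a point): Middle of the lip's top of the yellow keeper at the fixture's front, 106 mm above the table; lip 44 (x) x 24 (y) x 9 mm thick, open below on three sides. The frame must be pressed almost to 0 (under 0.007 rad) for the tongue to pass under; higher, it strikes the lip. Let go, it rises to about 0.011 rad, the tongue against the lip. The paddle passes above the keeper.
- driver: Bystander: orange-handled screwdriver lying on the table, 190 mm long. Leave it alone.
- bottle: Bystander: white bottle with a blue cap, 50 mm across, 120 mm high, standing. Leave it alone.
- tray: Bystander: aluminium tray 170 x 120 x 18 mm with a green panel in it. Leave it alone.

How it is judged:
On the way, in this order (a step that is already met when the one before it is completed fails the run):
1. the frame is shut on the panel with the latch still open (value of joint frame below 0.08 rad and value of joint latch below 0.45 rad), for 0.1 s.
2. the latch is swung home with the frame held down (value of joint latch above 1.08 rad and value of joint frame below 0.025 rad), for 0.2 s.
At the end, for the whole second after the job is handed in: The latch stands within 0.14 rad of its stop (over 1.08 rad), its tongue under the keeper; the frame is held down by it (under 0.025 rad) and both are at rest; the screwdriver, bottle and tray are within 30 mm of where they were, the bottle upright (all of step 2 and velocity of joint frame below 0.02 rad/s and velocity of joint latch below 0.05 rad/s and distance of each of driver, bottle, tray from where it was at the start of the episode below 0.03 m and angle between bottle's own z axis and vertical below 0.2 rad); the robot touches nothing.
It fails at once if the robot pressed on the tester with more than 80 N (contact force between any of the fingers, the arm and fixture above 80 N).
It fails at once if a bystander was shoved more than 50 mm or the bottle was knocked over (distance of any of driver, bottle, tray from where it was at the start of the episode above 0.05 m or angle between bottle's own z axis and vertical above 0.6 rad).
It also fails if it takes over 51 s, if anything falls off the work surface, if the arm or the gripper's body presses on something with over 40 N, if the wrist force passes 120 N, or if a joint passes its speed limit or range.

### The arm

A 7-joint arm with a two-finger parallel gripper is mounted at the origin on the work surface. World frame = base frame: x ahead of the robot, y to its left, z up, the work surface at z = 0. Lengths are in m, angles in rad, forces in N, time in s.
With the tool pointing down it reaches from about 0.425 to 0.875 m from the base axis. Payload 8.4 kg.
Tool frame: the origin (TCP) lies midway between the tips of the shut fingers; the grasp point (between the pads) lies r.hold_point_z behind it (r.hold_point_z is the distance from the TCP to the grasp point, in m); z points along the fingers, y is the line along which they close (so a half turn about z gives the same grasp; the last joint's range is limited). The gripper opens to 87 mm and grips with 3 to 60 N. Pads are 19 mm wide; open, the fingers measure 117 mm over their backs; the gripper's body (75 mm by 190 mm) begins 51 mm behind the grasp point.
Start: joints at [-1.303, 0.333, 0.04, 1.465, -0.013, 1.343, -0.059], TCP at [0.233, 0.607, 0.223] pointing down, gripper open.
Joint ranges: [-2.58, 2.58], [-0.38, 2.09], [-1.3, 1.39], [0.25, 2.4], [-1.5, 4.64], [0.08, 2.09], [-2.65, 2.65]. Speed limits (rad/s): [2.22, 2.22, 2.79, 2.79, 3.14, 3.14, 3.14].

### API

Orientations are given as [roll, pitch, yaw] about the fixed x, y, z axes, in that order (R = Rz(yaw) Ry(pitch) Rx(roll)).
In Python, from cell import r gives the robot as it stands.
- The arm moves only by the tool shift_gripper, called after "Call:" as name(argument=value, ...) on one line, values as JSON. Schema: {"type":"object","properties":{"segments":{"type":"string"},"aperture":{"type":"number"},"only":{"type":"string"},"quiet":{"type":"boolean"},"lines":{"type":"string"}},"required":["segments"],"additionalProperties":false}. segments is a string of 1 to 5 rows, parted by a bar, with the numbers parted by commas; each row has 6 numbers: dx, dy, dz in units of 20 mm, then a rotation vector rx, ry, rz in rad; each row is the pose to reach, as a shift and turn from the pose commanded when the call began, along the tool's axes at that moment; what a row does not reach only later rows make up. A row lasts 1/12 s, in which the tool goes at most 0.0417 m and 0.125 rad, less where a joint would pass 70% of its speed; a pose out of reach is approached as far as the arm can. aperture is the finger opening in m, set as the call begins (left out keeps the last). The fingers move at their own pace and stop on an object; the grip force is fixed at half the most. Time passes only in rows, so rows that do not move let the fingers close. The tool returns the time, the measured TCP pose, the force, the opening and the grip force at its end. only (a regular expression) keeps the lines of the reply that match it, lines (a string "A,B") keeps lines A to B, and quiet returns only ok. Input that does not fit is refused with a message, and nothing moves.
- r.sense(): the state, without advancing time (a new reading comes with each control period).
- r.read_camera(name): name is "scene" or "top"; returns a dict with "color" (420x560x3 uint8, red, green, blue), "fx", "fy", "cx", "cy" (pixels), "rvec" (rotation vector, rad) and "tvec" (3), from world to camera coordinates, as OpenCV has them. Camera axes: x right, y down, z forward; pixel columns grow to the right and rows downward; lengths in m; the calibration is good to about 2 mm. A picture is of the moment at which its call begins. There is no depth.
- r.sign_off(): hands the job in; it is judged then, once.
The state is a dict: "t": time; "joint_positions": joint angles; "qd": joint speeds; "joint_efforts": joint torques, N m; "ee_pos": TCP position; "tool_rot": TCP orientation; "contact_force": force on the tool from outside, world axes, zero at the start; "torque": the same for the moment, N m; "width": finger opening in m; "finger_force": force on a finger pad.
Only numpy, scipy, OpenCV 4.12 (cv2) and the standard library are available. Lean on these libraries where they do the work, as an engineer would, in place of code of your own. Each camera call takes 0.05 s, during which the arm holds its last target. There are 200 camera calls.

## Working session

There is one attempt and no reset: what is moved stays moved. The work goes in short steps, Python scripts to look and compute and a tool call to move; the robot and the scene stay as the last step left them, time stands still between calls to the robot, and variables do not carry over. Pictures are saved under pics/ and viewed, at most 10 in all, crops included, and the job is handed in when it is done.

```bash
ls; mkdir -p pics; python3 - <<'E'
from cell import r
import cv2
for n in ("scene","top"):
    c=r.read_camera(n); cv2.imwrite(f"pics/{n}0.png",c["color"][:,:,::-1]); print(n,c["fx"],c["fy"],c["cx"],c["cy"],c["rvec"],c["tvec"])
print(r.sense(), r.hold_point_z)
E
```

```text
cell.py
pics
scene 411.612466916083 411.612466916083 277.1654718689716 208.7954302061015 [ 2.31079571  0.76440816 -0.28260948] [-0.50199673 -0.16450011  1.09916717]
top 540.1603818663322 540.1603818663322 271.3236594661177 215.1079694687678 [ 2.15668387 -2.12088087  0.16065319] [0.06200371 0.57725931 1.28095248]
{'t': 0.1, 'joint_positions': array([-1.30320227,  0.33384596,  0.03986514,  1.46616119, -0.01343496,
        1.34330531, -0.05851199]), 'qd': array([-0.00083945, -0.00162036, -0.00107801, -0.00194402, -0.00045944,
       -0.00078444,  0.00159293]), 'joint_efforts': array([ 4.92900523e-03, -6.57813263e+01,  1.34066317e+00, -4.04706860e+01,
       -5.95174148e-02,  4.10490436e-02,  1.25675956e-04]), 'ee_pos': array([0.2329631 , 0.60636994, 0.22175499]), 'tool_rot': array([-3.14013977e+00,  6.05760404e-05,  2.77477113e+00]), 'contact_force': array([ 0.55443994,  0.69576386, -0.50702446]), 'torque': array([-0.0229463 ,  0.01783081,  0.00961711]), 'finger_force': 0.0, 'width': 0.08686808630908299} 0.0187
```

View pics/scene0.png

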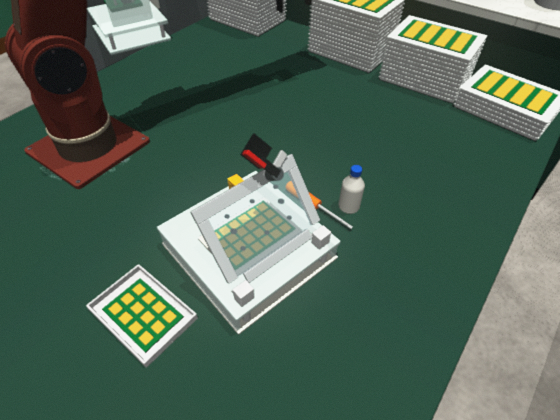

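View pics/top0.png

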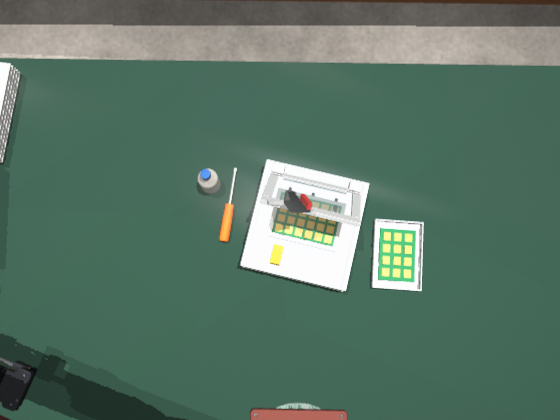

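The scene view shows the tester at about (250,245) with the frame raised, the keeper at (236,182), the red fin at (258,160), the bottle at (351,190) and the tray at (141,312). In the top view the box corners are near (268,161), (369,181), (347,290) and (242,267). The keeper is at (277,255), the fin at (306,203), the driver at (228,210) and the bottle at (208,180).

```bash
cat > h.py <<'E'
import numpy as np, cv2
from cell import r
from scipy.spatial.transform import Rotation as Ro
def cam(n):
    c=r.read_camera(n); c["R"]=cv2.Rodrigues(np.array(c["rvec"]))[0]; c["o"]=-c["R"].T@np.array(c["tvec"]); return c
def ray(c,p):
    d=c["R"].T@np.array([(p[0]-c["cx"])/c["fx"],(p[1]-c["cy"])/c["fy"],1]); return c["o"],d/np.linalg.norm(d)
def plane(c,p,z):
    o,d=ray(c,p); return o+d*(z-o[2])/d[2]
def tri(c1,p1,c2,p2):
    o1,d1=ray(c1,p1);o2,d2=ray(c2,p2)
    s=np.linalg.lstsq(np.c_[d1,-d2],o2-o1,rcond=None)[0]
    a,b=o1+s[0]*d1,o2+s[1]*d2; return (a+b)/2,np.linalg.norm(a-b)
def proj(c,P):
    q=c["R"]@np.asarray(P)+np.array(c["tvec"]); return np.array([c["fx"]*q[0]/q[2]+c["cx"],c["fy"]*q[1]/q[2]+c["cy"]])
def mask(c,lo,hi,box):
    h=cv2.cvtColor(c["color"],cv2.COLOR_RGB2HSV); m=cv2.inRange(h,np.array(lo),np.array(hi)); k=np.zeros_like(m); x0,y0,x1,y1=box; k[y0:y1,x0:x1]=m[y0:y1,x0:x1]; return k
def big(m):
    return max(cv2.findContours(m,cv2.RETR_EXTERNAL,cv2.CHAIN_APPROX_NONE)[0],key=cv2.contourArea)
def cen(m):
    M=cv2.moments(big(m)); return np.array([M["m10"],M["m01"]])/M["m00"]
E
python3 - <<'E'
from h import *
np.set_printoptions(precision=4,suppress=True)
t=cam("top"); s=cam("scene")
w=mask(t,(0,0,110),(180,90,255),(236,152,372,300)); 
hull=cv2.convexHull(big(w)); q=cv2.approxPolyDP(hull,6,True)[:,0]; print("quad",q.tolist())
for z in (0.06,):
    P=np.array([plane(t,p,z) for p in q]);print(P); print(np.linalg.norm(P-np.roll(P,-1,0),axis=1),P.mean(0))
rect=cv2.minAreaRect(np.array([plane(t,p,.06)[:2] for p in hull[:,0]],np.float32)); print("rect",rect)
ky=(20,150,120),(32,255,255)
a=mask(t,*ky,(265,240,290,270)); b=mask(s,*ky,(222,170,248,195))
print("keeper",cen(a),cen(b),tri(t,cen(a),s,cen(b)),[plane(t,p,.106)[:2] for p in cv2.boxPoints(cv2.minAreaRect(big(a)))])
re=(0,150,70),(8,255,255)
a=mask(t,*re,(280,180,330,225)); b=mask(s,*re,(235,140,275,180))
print("fin",cen(a),cen(b),tri(t,cen(a),s,cen(b)))
E
```

```text
quad [[236, 152], [311, 152], [371, 173], [371, 203], [345, 291], [240, 265]]
[[ 0.7302  0.1615  0.06  ]
 [ 0.7331 -0.0238  0.06  ]
 [ 0.6824 -0.1713  0.06  ]
 [ 0.6076 -0.1704  0.06  ]
 [ 0.3944 -0.1063  0.06  ]
 [ 0.4518  0.1444  0.06  ]]
[0.1853 0.156  0.0748 0.2226 0.2572 0.2789] [ 0.5999 -0.0276  0.06  ]
rect ((0.5807582139968872, 0.015416145324707031), (0.35076481103897095, 0.3145396411418915), 77.30721282958984)
keeper [275.8018 254.5199] [234.2061 179.6828] (array([0.4723, 0.0574, 0.1111]), np.float64(0.005306834687669471)) [array([0.4563, 0.0732]), array([0.4972, 0.0645]), array([0.4931, 0.0453]), array([0.4522, 0.0541])]
fin [306.216  200.8333] [254.1013 158.2152] (array([ 0.5737, -0.    ,  0.2636]), np.float64(0.002127905888521311))
```

```bash
python3 - <<'E'
from h import *
np.set_printoptions(precision=4,suppress=True)
t=cam("top")
w=mask(t,(0,0,150),(180,60,255),(236,152,372,300)); w=cv2.morphologyEx(w,cv2.MORPH_OPEN,np.ones((3,3)))
hull=cv2.convexHull(big(w)); print(cv2.approxPolyDP(hull,5,True)[:,0].tolist())
rect=cv2.minAreaRect(np.array([plane(t,p,.06)[:2] for p in hull[:,0]],np.float32)); print("rect",rect)
s=cam("scene"); cv2.imwrite("pics/c.png",np.hstack([cv2.resize(t["color"][150:300,230:380],(450,450)[:2]),cv2.resize(s["color"][130:230,190:290],(350,450),fx=0,fy=0)[:, :350]])[:,:,::-1])
E
```

```text
[[266, 159], [368, 182], [345, 290], [240, 265]]
rect ((0.5551213026046753, -0.010433495044708252), (0.26075246930122375, 0.27176743745803833), 77.37528991699219)
```

View pics/c.png

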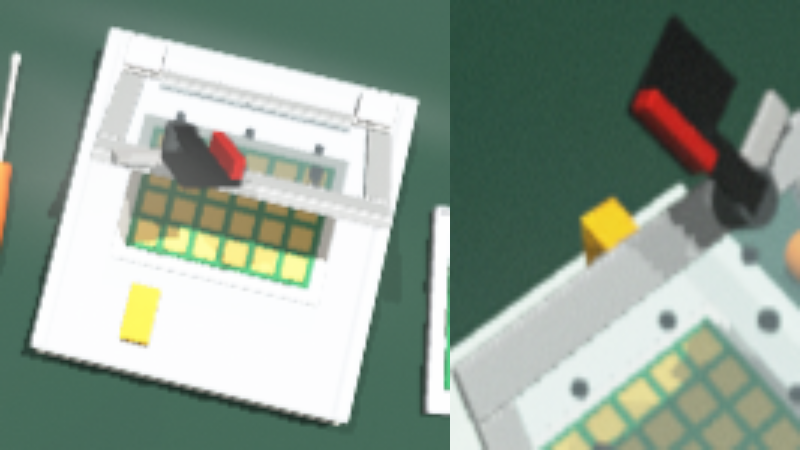

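The crop confirms the box outline, the keeper, and the latch on the raised frame. The box measures 261 x 272 mm, centred at (0.555, -0.010), yaw -12.6°. The keeper comes out at fixture (-94, 50). The fin lies 199 mm from the hinge axis (201 expected), which puts the frame at about 0.93 rad. Next I'll lift, close the fingers and move behind the frame.

Units first: shifts go in units of 20 mm. So -0.13 m is -6.5, -0.12 m is -6.

```bash
cat >> h.py <<'E'
YAW=np.radians(-12.6); C=np.array([.5551,-.0104,0]); RF=Ro.from_euler("z",YAW)
def F(x,y,z): return C+RF.apply([x/1e3,y/1e3,z/1e3])
def inF(p): return RF.inv().apply(np.asarray(p)-C)*1e3
def to(P,ang=None):
    # shift in tool axes to world point P; turn so that tool y points at angle ang (deg) in fixture, half turn free
    s=r.sense(); T=Ro.from_euler("xyz",s["tool_rot"]); y=T.as_matrix()[:,1]
    print("t %.2f"%s["t"],"fix",inF(s["ee_pos"]).round(1),"shift",T.inv().apply(np.asarray(P)-s["ee_pos"]).round(4),"F",s["contact_force"].round(1),"j7 %.2f"%s["joint_positions"][6], end=" ")
    if ang is not None:
        cur=np.arctan2(y[1],y[0])-YAW; d=(cur-np.radians(ang)+np.pi/2)%np.pi-np.pi/2; print("rz",round(d,3),"tilt",T.as_matrix()[:2,2].round(3), end="")
    print()
E
```

Call:
shift_gripper(segments="0,0,-2,0,0,0 | 0,0,-4,0,0,0 | 0,0,-6,0,0,0 | 0,0,-6.5,0,0,0", aperture=0)

```text
t: 0.63
ee_pos: [0.2336, 0.608, 0.3599]
tool_rot: [3.133, -0.001, 2.775]
contact_force: [0.9, -0.0, 1.2]
width: 0.0682
finger_force: 0.0
```

Call:
shift_gripper(segments="-1.5,-1.315,0,0,0,0 | -3,-2.63,0,0,0,0 | -4.5,-3.945,0,0,0,0 | -6,-5.25,0,0,0,0 | -7.45,-6.575,0,0,0,0")

```text
t: 1.05
ee_pos: [0.3258, 0.4287, 0.3524]
tool_rot: [3.141, -0.0, 2.775]
contact_force: [0.9, 1.1, 0.9]
width: 0.0348
finger_force: 0.0
```

Call:
shift_gripper(segments="-1.5,-1.315,0,0,0,0 | -3,-2.63,0,0,0,0 | -4.5,-3.945,0,0,0,0 | -6,-5.25,0,0,0,0 | -7.45,-6.575,0,0,0,0")

```text
t: 1.47
ee_pos: [0.4176, 0.2523, 0.3526]
tool_rot: [3.141, 0.0, 2.775]
contact_force: [0.8, 0.1, 0.7]
width: 0.004
finger_force: 0.0
```

Call:
shift_gripper(segments="-1.5,-1.315,0,0,0,0 | -3,-2.63,0,0,0,0 | -4.5,-3.945,0,0,0,0 | -6,-5.25,0,0,0,0 | -7.45,-6.575,0,0,0,0")

```text
t: 1.88
ee_pos: [0.5094, 0.0761, 0.3528]
tool_rot: [3.141, 0.0, 2.775]
contact_force: [1.6, 0.1, -0.1]
width: 0.0008
finger_force: 0.0
```

```bash
python3 -c "
from h import *
to(F(65,-75,352),0)"
```

```text
t 1.88 fix [-63.5  74.5 352.8] shift [-0.149  -0.1291  0.0007] F [ 1.6  0.1 -0.1] j7 0.97 rz 1.424 tilt [0.001 0.001]
```

Call:
shift_gripper(segments="-1.5,-1.315,0,0,0,0 | -3,-2.63,0,0,0,0 | -4.5,-3.945,0,0,0,0 | -6,-5.25,0,0,0,0 | -7.45,-6.475,0,0,0,0", quiet=true)

```text
ok
```

Call:
shift_gripper(segments="0,0,0,0,0,0.12 | 0,0,0,0,0,0.24 | 0,0,0,0,0,0.36 | 0,0,0,0,0,0.48 | 0,0,0,0,0,0.6", quiet=true)

```text
ok
```

Call:
shift_gripper(segments="0,0,0,0,0,0.12 | 0,0,0,0,0,0.24 | 0,0,0,0,0,0.36 | 0,0,0,0,0,0.48 | 0,0,0,0,0,0.6", quiet=true)

```text
ok
```

Call:
shift_gripper(segments="0,0,0,0,0,0.12 | 0,0,0,0,0,0.224 | 0,0,0,0,0,0.224")

```text
t: 3.38
ee_pos: [0.6016, -0.096, 0.3524]
tool_rot: [-3.141, 0.0, 1.346]
contact_force: [-0.5, -0.1, -0.4]
width: 0.0005
finger_force: 0.0
```

```bash
python3 - <<'E'
from h import *
to(F(65,-75,215),0)
t=cam("top");s=cam("scene")
cv2.imwrite("pics/d.png",np.hstack([cv2.resize(t["color"][130:310,210:390],(400,400)),cv2.resize(s["color"][80:320,130:370],(400,400))])[:,:,::-1])
E
```

```text
t 3.38 fix [ 64.  -73.4 352.4] shift [-0.0016  0.001   0.1374] F [-0.5 -0.1 -0.4] j7 0.06 rz -0.005 tilt [-0. -0.]
```

View pics/d.png

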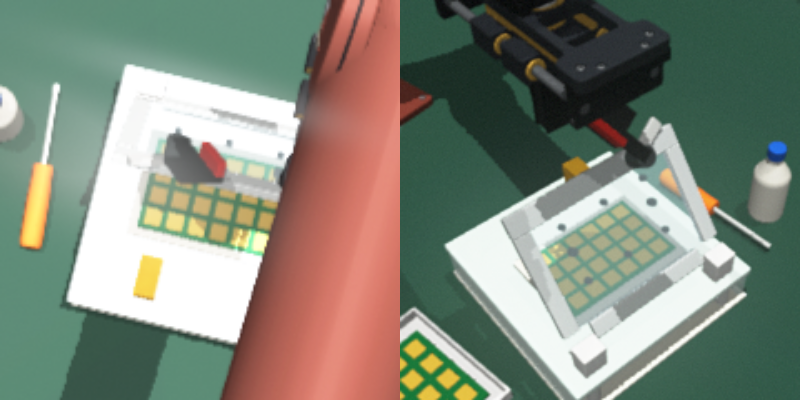

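The box, keeper, latch and frame haven't moved. The gripper is above and behind the front rail, so I'll go down behind it and push the rail along its arc.

Call:
shift_gripper(segments="-0.05,0.05,1.75,0,0,0 | -0.05,0.05,3.5,0,0,0 | -0.05,0.05,5.25,0,0,0 | -0.05,0.05,6.85,0,0,0 | -0.05,0.05,6.85,0,0,0", quiet=true)

```text
ok
```

```bash
python3 -c "
from h import *
to(F(29,-75,206),0)"
```

```text
t 3.90 fix [ 61.7 -74.1 209.7] shift [-0.0007 -0.0327  0.004 ] F [-0.8  0.2 -0.9] j7 0.11 rz 0.004 tilt [-0.008  0.   ]
```

Call:
shift_gripper(segments="0,-0.6,0.2,0,0,0 | 0,-1.2,0.4,0,0,0 | 0,-1.75,0.45,0,0,0 | 0,-2.1,0.75,0,0,0 | 0,-2.5,1.05,0,0,0")

```text
t: 4.32
ee_pos: [0.5542, -0.0867, 0.1961]
tool_rot: [3.139, -0.001, 1.353]
contact_force: [0.6, -0.6, 1.7]
width: 0.0002
finger_force: 0.5
```

```bash
python3 -c "
from h import *
to(F(3.5,-75,183.5),0)"
```

```text
t 4.32 fix [ 15.8 -74.6 196.1] shift [-0.0004 -0.0123  0.0126] F [ 0.6 -0.6  1.7] j7 0.04 rz 0.002 tilt [0.003 0.   ]
```

Call:
shift_gripper(segments="0,-0.25,0.25,0,0,0 | 0,-0.5,0.55,0,0,0 | 0,-0.75,0.8,0,0,0 | 0,-1,1.1,0,0,0 | 0,-1.2,1.4,0,0,0")

```text
t: 4.73
ee_pos: [0.5297, -0.0811, 0.1662]
tool_rot: [3.142, -0.0, 1.351]
contact_force: [-0.3, 0.1, -0.0]
width: 0.0005
finger_force: 0.3
```

Call:
shift_gripper(segments="0,-0.2,0.3,0,0,0 | 0,-0.4,0.65,0,0,0 | 0,-0.55,1,0,0,0 | 0,-0.7,1.35,0,0,0 | 0,-0.8,1.7,0,0,0")

```text
t: 5.15
ee_pos: [0.514, -0.0776, 0.1317]
tool_rot: [-3.141, 0.0, 1.351]
contact_force: [-0.2, -0.0, -0.2]
width: 0.0005
finger_force: 0.2
```

```bash
python3 - <<'E'
from h import *
to(F(-27,-75,132),0)
t=cam("top");s=cam("scene")
cv2.imwrite("pics/e.png",np.hstack([cv2.resize(t["color"][130:310,210:390],(400,400)),cv2.resize(s["color"][80:320,130:370],(400,400))])[:,:,::-1])
E
```

```text
t 5.15 fix [-25.5 -74.6 131.7] shift [-0.0004 -0.0015 -0.0003] F [-0.2 -0.  -0.2] j7 0.01 rz -0.0 tilt [-0.  0.]
```

View pics/e.png

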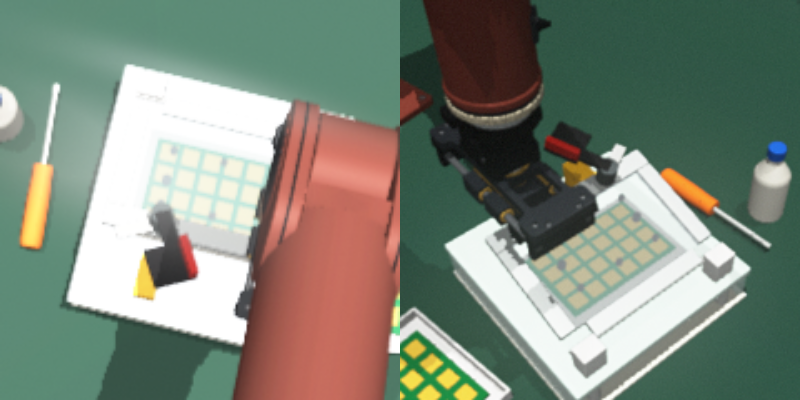

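The frame has followed the finger down to about 0.3 rad. The latch is still open, with the paddle pointing to the front. I'll keep pushing down.

Call:
shift_gripper(segments="0,-0.1,0.35,0,0,0 | 0,-0.2,0.7,0,0,0 | 0,-0.3,1.05,0,0,0 | 0,-0.35,1.4,0,0,0 | 0,-0.375,1.7,0,0,0")

```text
t: 5.67
ee_pos: [0.5067, -0.076, 0.0976]
tool_rot: [-3.141, 0.0, 1.351]
contact_force: [0.3, -0.6, -0.4]
width: 0.0004
finger_force: 0.1
```

Call:
shift_gripper(segments="0,0,0.1,0,0,0 | 0,0,0.2,0,0,0 | 0,0,0.2,0,0,0")

```text
t: 5.92
ee_pos: [0.5068, -0.0761, 0.0944]
tool_rot: [-3.14, 0.0, 1.351]
contact_force: [-2.1, 0.4, 4.0]
width: 0.0003
finger_force: 2.0
```

```bash
python3 -c "
from h import *
to(F(-35,-75,88),0)"
```

```text
t 5.92 fix [-32.8 -74.7  94.4] shift [-0.0003 -0.0021  0.0064] F [-2.1  0.4  4. ] j7 0.04 rz -0.0 tilt [-0.001  0.   ]
```

The frame is shut on the springs: a contact force has appeared and the height corresponds to about 0.043 rad. Next I'll lift off and measure the latch.

Call:
shift_gripper(segments="0,0,0.05,0,0,0 | 0,0,0.05,0,0,0 | 0,0,0.05,0,0,0")

```text
t: 6.17
ee_pos: [0.507, -0.0761, 0.0938]
tool_rot: [-3.141, -0.0, 1.351]
contact_force: [-3.4, 0.4, 4.5]
width: 0.0002
finger_force: 2.3
```

Call:
shift_gripper(segments="0,0,-1.5,0,0,0 | 0,0,-3.25,0,0,0 | 0,0,-5,0,0,0 | 0,0,-5,0,0,0", quiet=true)

```text
ok
```

```bash
cat > m.py <<'E'
from h import *
np.set_printoptions(precision=1,suppress=True)
t=cam("top");s=cam("scene")
re=(0,150,70),(8,255,255); bl=(0,0,0),(180,130,75)
b=s["color"]
c=proj(t,F(-100,22,124)).astype(int); d=proj(s,F(-100,22,124)).astype(int); print(c,d)
B=lambda p,w:(max(p[0]-w,0),max(p[1]-w,0),p[0]+w,p[1]+w)
a=mask(t,*re,B(c,30)); e=mask(s,*re,B(d,30))
P,g=tri(t,cen(a),s,cen(e)); print("fin tri",inF(P),g*1e3)
k=cv2.minAreaRect(big(a)); bp=[inF(plane(t,p,.13))[:2] for p in cv2.boxPoints(k)]; print("fin box top z130",np.array(bp))
cv2.imwrite("pics/m%.0f.png"%(r.sense()["t"]*10),np.hstack([cv2.resize(t["color"][c[1]-50:c[1]+50,c[0]-50:c[0]+50],(400,400)),cv2.resize(s["color"][d[1]-50:d[1]+50,d[0]-50:d[0]+50],(400,400))])[:,:,::-1])
to(F(-104,43,150),20)
E
python3 m.py; ls pics
```

```text
[287 259] [223 179]
c.png
d.png
e.png
scene0.png
top0.pngTraceback (most recent call last):
  File "m.py", line 9, in <module>
    P,g=tri(t,cen(a),s,cen(e)); print("fin tri",inF(P),g*1e3)
                       ~~~^^^
  File "h.py", line 21, in cen
    M=cv2.moments(big(m)); return np.array([M["m10"],M["m01"]])/M["m00"]
                  ~~~^^^
  File "h.py", line 19, in big
    return max(cv2.findContours(m,cv2.RETR_EXTERNAL,cv2.CHAIN_APPROX_NONE)[0],key=cv2.contourArea)
ValueError: max() iterable argument is empty
```

Call:
shift_gripper(segments="-1.5,0,0,0,0,0 | -3.5,0,0,0,0,0 | -5.5,0,-0.5,0,0,0 | -7.5,0,-1,0,0,0 | -7.5,0,-1,0,0,0", quiet=true)

```text
ok
```

```bash
python3 m.py; ls pics
```

```text
[287 259] [223 179]
fin tri [-90.4  16.2 134.5] 0.4219314352121413
fin box top z130 [[ -73.9   29.4]
 [ -70.2   22.8]
 [-105.8    3. ]
 [-109.5    9.5]]
t 7.12 fix [ -33.2 -226.6  212.9] shift [ 0.3 -0.1  0.1] F [ 0.   0.7 -0.6] j7 0.24 rz -0.353 tilt [-0. -0.]
c.png
d.png
e.png
m71.png
scene0.png
top0.png
```

View pics/m71.png

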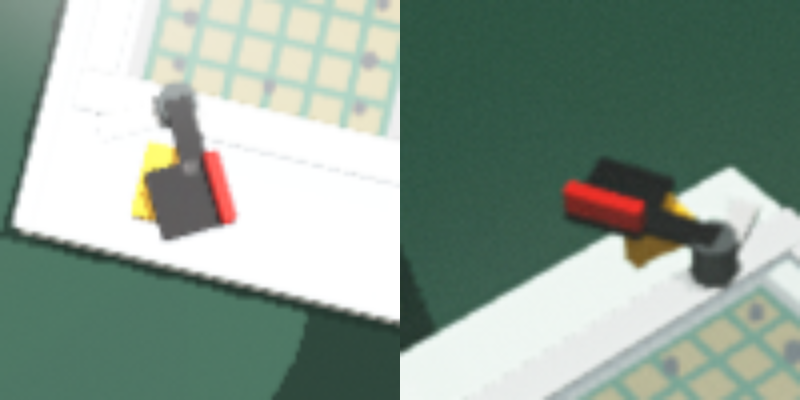

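The crop shows the paddle still pointing to the front above the keeper, with the fin at about (220,187). The measured fin centre is within 2 mm of the model for a latch angle of 0.16 rad and a frame at about 0.044 rad. Next I'll position above the pad.

Call:
shift_gripper(segments="1.75,-0.45,0,0,0,0 | 3.5,-0.9,0,0,0,0 | 5.25,-1.35,0,0,0,0 | 7,-1.8,0,0,0,0 | 8.75,-2.25,0,0,0,0", quiet=true)

```text
ok
```

Call:
shift_gripper(segments="1.75,-0.45,0.5,0,0,-0.1 | 3.5,-0.9,1,0,0,-0.2 | 4.2,-1.1,2,0,0,-0.3 | 4.2,-1.1,2.4,0,0,-0.4 | 4.2,-1.1,2.4,0,0,-0.51", quiet=true)

```text
ok
```

Call:
shift_gripper(segments="0,0,0,0,0,0 | 0,0,0,0,0,0")

```text
t: 8.12
ee_pos: [0.465, 0.0458, 0.1649]
tool_rot: [-3.14, 0.0, 1.859]
contact_force: [-0.2, -0.3, -0.3]
width: 0.0003
finger_force: 0.0
```

```bash
python3 -c "
from h import *
to(F(-101,32,130),29)"
```

```text
t 8.12 fix [-100.2   35.1  164.9] shift [-0.0024 -0.0022  0.0349] F [-0.2 -0.3 -0.3] j7 0.08 rz 0.002 tilt [-0.001 -0.001]
```

Call:
shift_gripper(segments="-0.12,-0.11,0.75,0,0,0 | -0.12,-0.11,1.5,0,0,0 | -0.12,-0.11,1.75,0,0,0", quiet=true)

```text
ok
```

Call:
shift_gripper(segments="0,0,0.1,0,0,0 | 0,0,0.2,0,0,0 | 0,0,0.3,0,0,0 | 0,0,0.4,0,0,0 | 0,0,0.45,0,0,0")

```text
t: 8.78
ee_pos: [0.464, 0.0423, 0.1221]
tool_rot: [-3.141, -0.001, 1.86]
contact_force: [-5.4, 0.4, 8.7]
width: 0.0001
finger_force: 3.8
```

Call:
shift_gripper(segments="0,0,0.075,0,0,0 | 0,0,0.15,0,0,0 | 0,0,0.15,0,0,0")

```text
t: 9.03
ee_pos: [0.4639, 0.0424, 0.1191]
tool_rot: [-3.141, -0.001, 1.86]
contact_force: [-4.7, 1.2, 6.4]
width: 0.0004
finger_force: 3.5
```

```bash
python3 -c "
from h import *
to(F(-101,32,116),29)"
```

```text
t 9.03 fix [-100.5   31.6  119.1] shift [ 0.0006 -0.0002  0.0031] F [-4.7  1.2  6.4] j7 0.14 rz 0.003 tilt [-0.001  0.001]
```

Call:
shift_gripper(segments="0,0,0.075,0,0,0 | 0,0,0.1,0,0,0 | 0,0,0.1,0,0,0")

```text
t: 9.28
ee_pos: [0.4639, 0.0424, 0.1173]
tool_rot: [-3.141, -0.001, 1.86]
contact_force: [-5.3, 0.0, 8.0]
width: 0.0005
finger_force: 4.3
```

Call:
shift_gripper(segments="0,0,0.05,0,0,0 | 0,0,0.075,0,0,0 | 0,0,0.075,0,0,0")

```text
t: 9.53
ee_pos: [0.4638, 0.0425, 0.116]
tool_rot: [-3.141, -0.001, 1.86]
contact_force: [-8.3, 0.1, 13.4]
width: 0.0004
finger_force: 6.6
```

Call:
shift_gripper(segments="0,-0.025,0.025,0,0,0 | 0,-0.05,0.035,0,0,0 | 0,-0.05,0.035,0,0,0")

```text
t: 9.78
ee_pos: [0.4637, 0.0423, 0.1158]
tool_rot: [3.14, -0.001, 1.86]
contact_force: [-5.8, 0.2, 15.1]
width: 0.0002
finger_force: 7.5
```

```bash
python3 -c "
from h import *
to(F(-101,32,116),29)"
```

```text
t 9.78 fix [-100.7   31.5  115.8] shift [ 0.0006 -0.     -0.0002] F [-5.8  0.2 15.1] j7 0.14 rz 0.003 tilt [0.001 0.002]
```

The frame is at its stop with 15 N. I'll swing about the pivot, turning the tool along with the latch.

Call:
shift_gripper(segments="-0.14,-0.02,0.015,0,0,-0.05 | -0.275,-0.035,0.015,0,0,-0.1 | -0.415,-0.045,0.015,0,0,-0.15 | -0.555,-0.045,0.015,0,0,-0.2 | -0.695,-0.04,0.015,0,0,-0.25")

```text
t: 10.2
ee_pos: [0.4672, 0.0283, 0.1157]
tool_rot: [3.14, -0.001, 2.113]
contact_force: [-5.5, -1.6, 17.1]
width: 0.0005
finger_force: 8.3
```

```bash
python3 -c "
from h import *
d=RF.apply([-48,50,0]);P=C+d/1e3
s=r.sense();T=Ro.from_euler('xyz',s['tool_rot']);print('local',(T.inv().apply(s['ee_pos']-P)*1e3).round(1),'F tool',T.inv().apply(s['contact_force']).round(1))"
```

```text
local [   9.3  -54.9 -115.8] F tool [  1.5  -5.5 -17.1]
```

Call:
shift_gripper(segments="-0.14,-0.02,0,0,0,-0.05 | -0.275,-0.035,0,0,0,-0.1 | -0.415,-0.045,0,0,0,-0.15 | -0.555,-0.045,0,0,0,-0.2 | -0.695,-0.04,0,0,0,-0.25")

```text
t: 10.62
ee_pos: [0.474, 0.0157, 0.1158]
tool_rot: [3.14, 0.001, 2.362]
contact_force: [-3.9, -1.2, 15.3]
width: 0.0005
finger_force: 7.7
```

```bash
cat > q.py <<'E'
from h import *
P=F(-48,50,0)
s=r.sense();T=Ro.from_euler('xyz',s['tool_rot']);print('local',(T.inv().apply(s['ee_pos']-P)*1e3).round(1),'F tool',T.inv().apply(s['contact_force']).round(1))
y=-T.as_matrix()[:,1]; print("tool as latch angle",(np.arctan2(y[1],y[0])-YAW-np.radians(200)+np.pi)%(2*np.pi)-np.pi)
c=cam("top"); b=proj(c,F(-85,10,130)).astype(int); a=mask(c,(0,150,70),(8,255,255),(b[0]-40,b[1]-40,b[0]+40,b[1]+40))
if a.sum()>255*20:
    q=big(a); print("fin",np.array([inF(plane(c,p,.128))[:2] for p in cv2.boxPoints(cv2.minAreaRect(q))]).round(1).tolist())
E
python3 q.py
```

```text
local [   8.8  -55.1 -115.9] F tool [  1.9  -3.6 -15.3]
tool as latch angle 0.6624841259663459
```

Call:
shift_gripper(segments="-0.14,-0.02,0.015,0,0,-0.05 | -0.275,-0.035,0.015,0,0,-0.1 | -0.415,-0.045,0.015,0,0,-0.15 | -0.555,-0.045,0.015,0,0,-0.2 | -0.695,-0.04,0.015,0,0,-0.25")

```text
t: 11.08
ee_pos: [0.4838, 0.0051, 0.1157]
tool_rot: [3.14, 0.002, 2.612]
contact_force: [-3.9, -2.1, 15.5]
width: 0.0005
finger_force: 8.1
```

```bash
python3 q.py
```

```text
local [   8.2  -55.4 -115.8] F tool [  2.3  -3.8 -15.5]
tool as latch angle 0.9123158070587261
```

Call:
shift_gripper(segments="-0.14,-0.02,0.015,0,0,-0.05 | -0.275,-0.035,0.025,0,0,-0.1 | -0.415,-0.045,0.025,0,0,-0.15 | -0.555,-0.045,0.025,0,0,-0.2 | -0.695,-0.04,0.025,0,0,-0.25")

```text
t: 11.55
ee_pos: [0.4959, -0.0027, 0.1156]
tool_rot: [3.14, 0.003, 2.862]
contact_force: [-2.7, -3.0, 17.6]
width: 0.0003
finger_force: 9.1
```

```bash
python3 q.py
```

```text
local [   7.7  -55.8 -115.7] F tool [  1.8  -3.6 -17.6]
tool as latch angle 1.1623070505924709
```

Call:
shift_gripper(segments="-0.1,-0.02,0,0,0,-0.03 | -0.225,-0.02,0,0,0,-0.06 | -0.3,-0.02,0,0,0,-0.06 | -0.35,-0.02,0,0,0,-0.06")

```text
t: 11.93
ee_pos: [0.4998, -0.0045, 0.1151]
tool_rot: [3.141, -0.003, 2.92]
contact_force: [-17.2, -0.1, 30.6]
width: 0.0008
finger_force: 14.8
```

```bash
python3 q.py
```

```text
local [   7.5  -56.2 -115.1] F tool [ 16.9  -3.8 -30.6]
tool as latch angle 1.2202925532037545
```

Call:
shift_gripper(segments="-0.05,0,0,0,0,0 | -0.1,0,0,0,0,0 | -0.1,0,0,0,0,0")

```text
t: 12.23
ee_pos: [0.5007, -0.0047, 0.1149]
tool_rot: [3.14, -0.005, 2.92]
contact_force: [-20.1, 0.9, 32.4]
width: 0.0005
finger_force: 16.0
```

```bash
python3 q.py
```

```text
local [   6.8  -56.2 -115. ] F tool [ 19.9  -3.5 -32.4]
tool as latch angle 1.220249902316068
```

The side force rose sharply as the tool reached 1.22 rad, so the latch is at its stop. I'll ease off, lift and check.

Call:
shift_gripper(segments="0.1,0,-0.05,0,0,0 | 0.2,0,-0.1,0,0,0 | 0.2,0,-0.2,0,0,0 | 0.2,0,-0.3,0,0,0 | 0.2,0,-0.4,0,0,0")

```text
t: 12.7
ee_pos: [0.4986, -0.0041, 0.1217]
tool_rot: [3.141, 0.0, 2.921]
contact_force: [-0.7, 0.9, 0.2]
width: 0.0005
finger_force: 0.0
```

Call:
shift_gripper(segments="0,0,-1,0,0,0 | 0,0,-2.75,0,0,0 | 0,0,-4.5,0,0,0 | 0,0,-6,0,0,0", quiet=true)

```text
ok
```

Call:
shift_gripper(segments="1.5,0,0,0,0,0 | 3.25,0,0,0,0,0 | 3.25,-1.5,0,0,0,0 | 3.25,-3.5,0,0,0,0 | 3.25,-5.5,0,0,0,0", quiet=true)

```text
ok
```

Call:
shift_gripper(segments="0,-2,0,0,0,0 | 0,-4,0,0,0,0 | 0,-6,0,0,0,0 | 0,-6,0,0,0,0")

```text
t: 13.78
ee_pos: [0.3822, -0.2218, 0.2416]
tool_rot: [3.141, 0.001, 2.911]
contact_force: [0.4, 0.2, -0.0]
width: 0.0006
finger_force: 0.0
```

```bash
sed -i 's/F(-100,22,124)/F(-60,15,115)/g' m.py; python3 m.py; ls pics
```

```text
[294 243] [232 194]
fin tri [-38.5  -5.1 128.3] 0.36553249013059663
fin box top z130 [[-42.8  14.7]
 [-35.   14.6]
 [-35.4 -25.2]
 [-43.2 -25. ]]
t 13.88 fix [-122.1 -237.6  241.4] shift [-0.   0.3  0.1] F [0.2 0.9 0.4] j7 1.49 rz 1.217 tilt [0. 0.]
c.png
d.png
e.png
m139.png
m71.png
scene0.png
top0.png
```

View pics/m139.png

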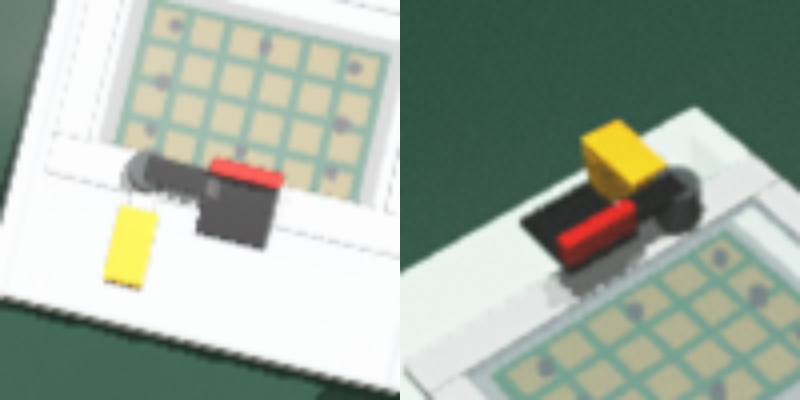

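The paddle now lies along the frame with the latch at about 1.21 rad, and the keeper lip at (130,247) has no tongue over it, so the tongue is under it. The arm is clear of everything.

```bash
python3 -c "
from cell import r
print(r.sign_off())"
```

```text
the job is handed in; nothing more can be done
None
```

The job is handed in with the frame shut and the latch swung to its stop (about 1.21 rad of 1.22 by camera), with the tongue apparently under the keeper. It took about 14 s, with peak press about 32 N, above the suggested 15–20 N but well under the 80 N limit; the bystanders were never approached, and the judge's verdict was not shown.

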